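# Hang a loaded weighing pan on a sprung scale hook

### The job

Weigh the tin: pick up the hanging pan with the tin in it by its wooden grip and hang it by its wire eye in the bottom of the spring scale's hook. Lower it so slowly, and let go only when the hook has dipped just as far as the weight alone takes it, that the hook never moves faster than about 5 cm a second, neither dropping nor springing back, and is not pressed to its end stop; then leave the pan hanging still. Leave the mug, the lemon and the spice jar alone.

Things in the scene. Friction and masses are not known exactly. Their poses are not given: they have to be found in the camera images.
- pan: Loose steel weighing pan, plate 104 mm across, with a fixed tin (76 mm wide, top at z 64 mm). Origin: centre of underside, z up. Bail of 6 mm wire in its y-z plane: upright at y = +-53 mm to z 68, then in to y = +-12 at z 112 and to a peak at y = 0, z 120 (the eye). The hook passes along x between tin and eye. Half-turn symmetric. Mass different each time, below 1 kg, centred on the axis.
- eye_top (a point): underside of the eye's wire at the peak of the inverted V, 117 mm above the pan's underside, on its axis; this is what rests on the hook
- grip (a point): point to hold on the upright wooden grip, 162 mm above the pan's underside, on its axis; the grip is a block 24 mm along the pan's x, 14 mm along its y, from 122 to 178 mm above the underside; pinch it across its y faces from above. Axes as the pan's. Keep the fingertips 22 mm or more above eye_top, clear of the hook's tip.
- scale: Spring scale fixed to the table: white foot 200 x 110 x 14 mm from x = -150 to +50 mm, upright tube 34 mm across and 145 mm high at the origin, beside it at y = +45 mm a graduated white plate up to z 253 mm. Origin under the tube at table height, z up; the arm with the hook reaches out along its -x.
- hook_seat (a point): Where the eye must rest: upper face of the 8 mm wire at the bottom of the scale's steel hook, 120 mm from the tube's axis, 239 mm above the table unloaded; axes as the scale's. The hook lies in its x-z plane: towards -x it turns up to a tip at x = -20 mm, top 16 mm above here; towards +x its wire's top rises to 14 mm above here at x = +30 mm, then runs level to the tube. Moves only up and down.
- plunger (a joint): how far the hook has dipped in m: 0 unloaded (top stop), 0.092 at the bottom stop; spring about 110 N/m with 0.2 N preload, lightly damped, so that it rocks for a second or two after a disturbance
- mug: white china mug, 82 mm across, 94 mm high, bystander
- lemon: lemon, 78 x 55 x 56 mm, bystander
- spice: spice jar with dark cap, 41 mm across, 105 mm high, bystander

How it is judged:
By the outcome, as a careful person would: the job done as asked, in the order asked, and still so for the second after the job is handed in, with the robot touching nothing.
It also fails if it takes over 56 s, if anything falls off the work surface, if the arm or the gripper's body presses on something with over 40 N, if the wrist force passes 120 N, or if a joint passes its speed limit or range.

### The arm

A 6-joint arm with a two-finger parallel gripper is mounted at the origin on the work surface; the furniture and walls round the work are solid. World frame = base frame: x ahead of the robot, y to its left, z up, the work surface at z = 0. Lengths are in m, angles in rad, forces in N, time in s.
With the tool pointing down it reaches from about 0.325 to 0.775 m from the base axis. Payload 5.5 kg.
Tool frame: the origin (TCP) lies between the finger pads; the fingertips stand 8 mm ahead of it and the grasp point (between the pads) lies 11 mm behind it (tcp_to_tips is the distance from the TCP to the fingertips, in m); z points along the fingers, y is the line along which they close (so a half turn about z gives the same grasp; the last joint's range is limited). The gripper opens to 88 mm and grips with 3 to 60 N. Pads are 20 mm wide; open, the fingers measure 115 mm over their backs; the gripper's body (75 mm by 178 mm) begins 61 mm behind the grasp point.
Start: joints at [-1.225, 0.091, 1.231, -0, 1.82, -0.057], TCP at [0.235, -0.552, 0.208] pointing down, gripper open.
Joint ranges: [-2.87, 2.87], [-0.86, 2.18], [0.17, 2.46], [-1.51, 4.65], [0.06, 2.69], [-2.65, 2.65]. Speed limits (rad/s): [2.57, 2.57, 3.01, 3.14, 3.14, 3.14].

### API

Orientations are given as a unit quaternion [w, x, y, z].
In Python, from bench import * gives the robot as it stands. Calls block until the motion is done:
- move_to(position, orientation): joint-space move of the TCP to a pose.
- move_l(position, speed=0.15, orientation=None): straight line of the TCP; orientation=None keeps the orientation; speed is the mean speed in m/s.
- movej(angles): joint-space move.
- gripper_open() and close(): open the fingers fully, or close them until they stop; the grip force is fixed at half the most.
- hold(seconds).
- inverse_kinematics(position, orientation): joint angles nearest the present ones, or None.
- state(): the state.
- get_image(name): name is "scene" or "top"; returns a dict with "frame" (384x512x3 uint8, blue, green, red), "depth" (384x512 float32, m along the optical axis (not along the pixel's ray), 0 where there is no reading), "camera_matrix" (3x3 intrinsics, pixels), "k1" (the pictures are not rectified: a ray, as slopes to the right and down, at radius r is drawn at 1 + k1 r^2 times it, then the intrinsics apply), "view" (4x4, takes a point from world to camera coordinates). Camera axes: x right, y up, looking along -z (the intrinsics and any distortion apply to the point x, -y, -z); pixel columns grow to the right and rows downward; lengths in m; the calibration is good to about 2 mm. A picture is of the moment at which its call begins.
A pose or a line that the arm cannot do raises IKError and nothing moves.
- job_done(): hands the job in; it is judged then, once.
The state is a dict: "time": time; "joint_pos": joint angles; "dq": joint speeds; "joint_torque": joint torques, N m; "ee_pos": TCP position; "ee_rot": TCP orientation; "ft_force": force on the tool from outside, world axes, zero at the start; "moment": the same for the moment, N m; "finger_gap": finger opening in m; "finger_force": force on a finger pad.
Only numpy, scipy, OpenCV 4.12 (cv2) and the standard library are available. Lean on these libraries where they do the work, as an engineer would, in place of code of your own. Each camera call takes 0.05 s, during which the arm holds its last target. There are 200 camera calls.

## Working session

There is one attempt and no reset: what is moved stays moved. The work goes in short steps, each a Python script; the robot and the scene stay as the last script left them, time stands still between calls to the robot, and variables do not carry over. Pictures are saved under pics/ and viewed, at most 10 in all, crops included, and the job is handed in when it is done.

```bash
mkdir -p pics; ls
cat > h.py <<'E'
from bench import *
import numpy as np, cv2
def cloud(im):
    K=im["camera_matrix"];d=im["depth"];h,w=d.shape
    u,v=np.meshgrid(np.arange(w),np.arange(h))
    D=np.array([im["k1"],0,0,0,0],float)
    p=cv2.undistortPoints(np.stack([u,v],-1).reshape(-1,1,2).astype(np.float64),np.array(K,float),D).reshape(h,w,2)
    c=np.stack([p[...,0]*d,-p[...,1]*d,-d,np.ones_like(d)],-1)
    W=c@np.linalg.inv(np.array(im["view"])).T
    W=W[...,:3]; W[d==0]=np.nan
    return W
E
python3 - <<'E'
from h import *
a=get_image("scene");b=get_image("top")
np.savez("im0.npz",s=cloud(a),t=cloud(b),sf=a["frame"],tf=b["frame"])
cv2.imwrite("pics/s0.png",cv2.resize(a["frame"],(800,600)));cv2.imwrite("pics/t0.png",cv2.resize(b["frame"],(800,600)))
print(a["view"],b["view"],a["camera_matrix"],a["k1"],state())
E
```

```text
pics
[[-0.55963887 -0.82864659 -0.01221367  0.28338644]
 [ 0.51067642 -0.35642518  0.78241337 -0.39707259]
 [-0.65269743  0.4316317   0.62263965 -1.2109403 ]
 [ 0.          0.          0.          1.        ]] [[ 5.22050738e-03 -9.99813352e-01 -1.86012918e-02 -3.37201130e-06]
 [ 9.87505987e-01  2.22477037e-03  1.57565786e-01 -5.31809597e-01]
 [-1.57494993e-01 -1.91914604e-02  9.87333285e-01 -1.15699297e+00]
 [ 0.00000000e+00  0.00000000e+00  0.00000000e+00  1.00000000e+00]] [[461.2915975    0.         250.52729544]
 [  0.         461.2915975  191.82664243]
 [  0.           0.           1.        ]] -0.06485705959072093 {'time': 0.1, 'joint_pos': array([-1.22471915e+00,  9.18151466e-02,  1.23176870e+00, -3.18808488e-05,
        1.81979519e+00, -5.67275081e-02]), 'dq': array([-0.00124744, -0.00052389, -0.00228403,  0.00039763, -0.00016665,
       -0.00082878]), 'joint_torque': array([ 2.90292483e-03, -4.47858453e+01, -4.07569313e+01,  7.01867882e-02,
        2.84176919e-02, -1.32145888e-04]), 'ee_pos': array([ 0.23507347, -0.55171506,  0.20649924]), 'ee_rot': array([-8.81632993e-04,  9.79787404e-01,  2.00039607e-01, -1.44062984e-04]), 'ft_force': array([ 0.15641621,  0.6140803 , -1.68219047]), 'moment': array([ 0.01269294, -0.02322637,  0.03733737]), 'finger_force': 0.0, 'finger_gap': 0.08807657682726774}
```

View pics/s0.png

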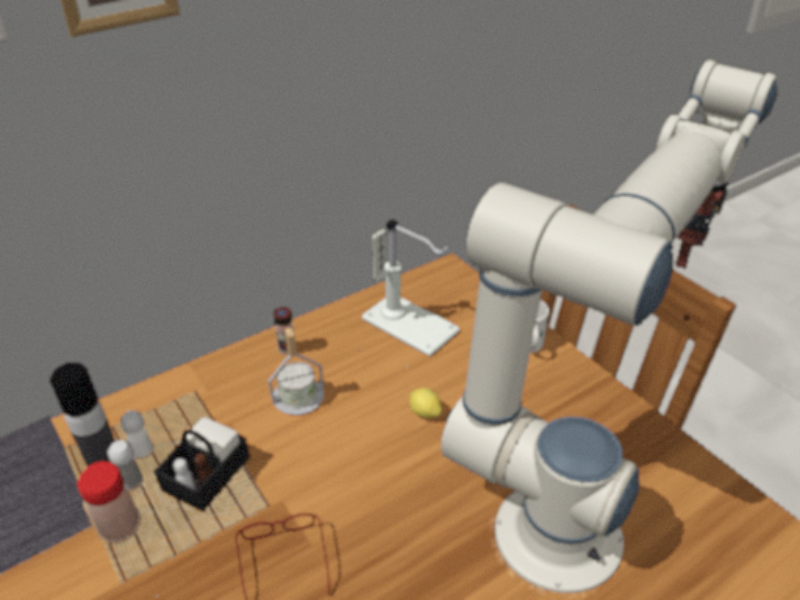

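View pics/t0.png

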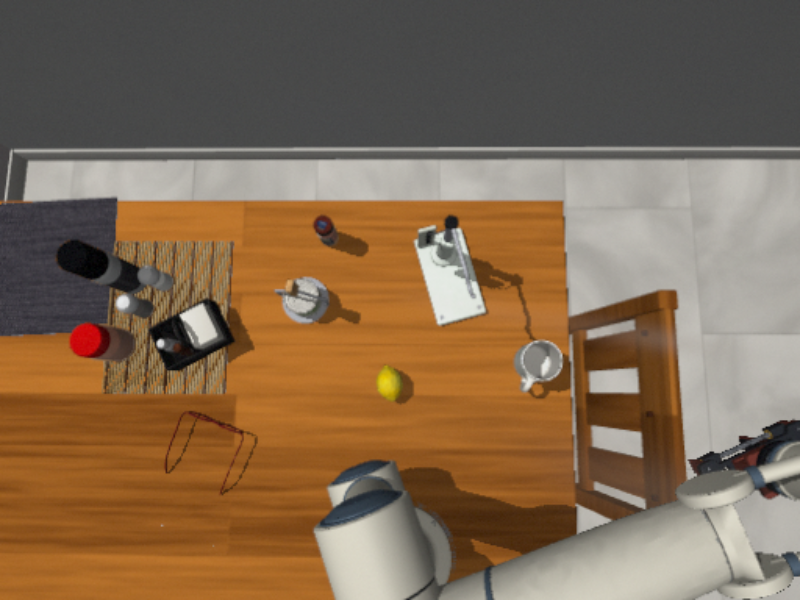

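The scene view shows the pan at about (297,385) and the scale with its tube at (393,290) and hook tip at (443,250). The top view shows the pan at (303,298) and the foot from about (445,230) to (465,318), with the hook pointing toward the robot. I'll measure these in the point clouds and enlarged crops.

Run:
```python
from h import *
z=np.load("im0.npz");t=z["t"];s=z["s"];tf=z["tf"];sf=z["sf"]
np.set_printoptions(precision=4,suppress=True)
# foot
for nm,c,f in (("t",t,tf),("s",s,sf)):
    m=(abs(c[...,2]-.014)<.006)&(f.min(-1)>140)
    m&=(c[...,0]>.45)&(abs(c[...,1]+.1)<.25)
    P=c[m]; r=cv2.minAreaRect(P[:,:2].astype(np.float32)); print(nm,"foot",len(P),r,np.median(P[:,2])); print(cv2.boxPoints(r))
    # pan region
pc=t[298*384//600,303*512//800];print("pan approx",pc)
for nm,c in (("t",t),("s",s)):
    near=np.hypot(c[...,0]-pc[0],c[...,1]-pc[1])<.09
    for lo,hi in ((.003,.03),(.055,.072),(.08,.125),(.13,.172),(.172,.19)):
        P=c[near&(c[...,2]>lo)&(c[...,2]<hi)]
        if len(P): print(nm,lo,hi,len(P),P.mean(0),P.min(0),P.max(0))
    sc=(c[...,0]>.4)&(c[...,0]<.85)&(abs(c[...,1]+.1)<.2)
    P=c[sc&(c[...,2]>.2)&(c[...,2]<.4)]; print(nm,"scale high",len(P)); 
    for lo in np.arange(.2,.4,.02):
        Q=P[(P[:,2]>lo)&(P[:,2]<lo+.02)]
        if len(Q):print("  %.2f"%lo,len(Q),Q.mean(0),Q.min(0),Q.max(0))
def crop(f,u0,v0,w,h,k,n): cv2.imwrite(n,cv2.resize(f[v0:v0+h,u0:u0+w],None,fx=k,fy=k,interpolation=cv2.INTER_CUBIC))
a=[cv2.resize(x,(400,300),interpolation=cv2.INTER_CUBIC) for x in (tf[165:225,155:235],tf[130:220,250:370],sf[200:275,150:250],sf[130:235,225:365])]
cv2.imwrite("pics/c0.png",np.vstack([np.hstack(a[:2]),np.hstack(a[2:])]))
```

```text
t foot 1116 ((0.5884496569633484, -0.10761014372110367), (0.19644735753536224, 0.10759620368480682), 15.466788291931152) 0.012495219229127663
[[ 0.4794 -0.082 ]
 [ 0.5081 -0.1857]
 [ 0.6975 -0.1333]
 [ 0.6688 -0.0296]]
s foot 957 ((0.5899316072463989, -0.10503567010164261), (0.20496515929698944, 0.11774582415819168), 16.544137954711914) 0.014281139314944902
[[ 0.4749 -0.0778]
 [ 0.5085 -0.1907]
 [ 0.7049 -0.1323]
 [ 0.6714 -0.0194]]
pan approx [0.532  0.2076 0.0555]
t 0.003 0.03 262 [0.5213 0.1964 0.0078] [0.4437 0.1282 0.003 ] [0.6146 0.2969 0.0299]
t 0.055 0.072 319 [0.5325 0.2067 0.0602] [0.4985 0.1554 0.0551] [0.5717 0.2608 0.0717]
t 0.08 0.125 37 [0.5336 0.2013 0.098 ] [0.5246 0.1663 0.0811] [0.5439 0.2519 0.1204]
t 0.13 0.172 30 [0.5324 0.204  0.1532] [0.5231 0.2006 0.1319] [0.5436 0.2135 0.1719]
t 0.172 0.19 35 [0.5349 0.2086 0.1762] [0.5241 0.2022 0.1721] [0.5455 0.2153 0.1808]
t scale high 310
  0.20 31 [ 0.6255 -0.0671  0.2094] [ 0.6191 -0.0996  0.2002] [ 0.636  -0.0378  0.2196]
  0.22 38 [ 0.5765 -0.09    0.2325] [ 0.5116 -0.1321  0.2203] [ 0.637  -0.0375  0.2398]
  0.24 2
[... 264 characters left out ...]
072 379 [0.5341 0.2113 0.0616] [0.4964 0.1577 0.0553] [0.5772 0.2653 0.072 ]
s 0.08 0.125 57 [0.536  0.2146 0.1   ] [0.5236 0.1689 0.0807] [0.5474 0.26   0.118 ]
s 0.13 0.172 62 [0.5288 0.2141 0.1504] [0.5215 0.2065 0.1303] [0.55   0.2201 0.1716]
s 0.172 0.19 32 [0.5335 0.2121 0.1768] [0.5224 0.2042 0.1722] [0.5525 0.2191 0.1812]
s scale high 316
  0.20 62 [ 0.6267 -0.0617  0.2099] [ 0.6181 -0.1001  0.2013] [ 0.6408 -0.0334  0.2198]
  0.22 79 [ 0.6098 -0.0743  0.2307] [ 0.5137 -0.1287  0.2202] [ 0.6391 -0.0337  0.2398]
  0.24 174 [ 0.5993 -0.0904  0.251 ] [ 0.4991 -0.1304  0.2403] [ 0.6494 -0.0315  0.2594]
  0.26 1 [ 0.632  -0.0905  0.261 ] [ 0.632  -0.0905  0.261 ] [ 0.632  -0.0905  0.261 ]
```

View pics/c0.png

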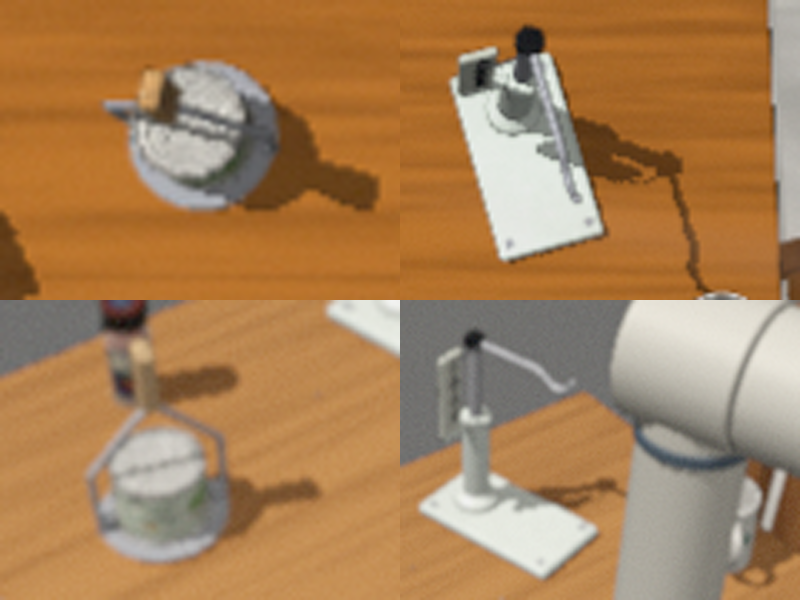

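The crops show the grip at about (153,90) in the top tile, with the bail running mostly along world y. The hook is clear of obstructions in both views. Next I fit signed-distance models of the pan and the scale to each camera's cloud.

```bash
cat > fit.py <<'E'
from h import *
from scipy.optimize import least_squares
def seg(P,a,b,r):
    a=np.array(a);b=np.array(b);d=b-a;t=np.clip((P-a)@d/(d@d),0,1);return np.linalg.norm(P-a-t[:,None]*d,axis=1)-r
def box(P,c,hs):
    q=abs(P-np.array(c))-np.array(hs);return np.linalg.norm(np.maximum(q,0),axis=1)+np.minimum(q.max(1),0)
def cyl(P,r,z0,z1):
    q=np.stack([np.hypot(P[:,0],P[:,1])-r,abs(P[:,2]-(z0+z1)/2)-(z1-z0)/2],1);return np.linalg.norm(np.maximum(q,0),axis=1)+np.minimum(q.max(1),0)
def poly(P,pts,r): return np.min([seg(P,pts[i],pts[i+1],r) for i in range(len(pts)-1)],0)
m=1e-3
def pan(P):
    b=[(0,y*m,z*m) for y,z in((-53,2),(-53,68),(-12,112),(0,120),(12,112),(53,68),(53,2))]
    return np.min([cyl(P,.052,0,.004),cyl(P,.038,0,.064),poly(P,b,.003),box(P,(0,0,.150),(.012,.007,.028))],0)
def hook(P,dip=0):
    b=[(x*m,0,(239-4+z)*m-dip) for x,z in((-140,12),(-133,3),(-120,0),(-107,3),(-90,14),(0,14))]
    return poly(P,b,.004)
def scale(P,dip=0):
    return np.min([hook(P,dip),cyl(P,.017,0,.145),box(P,(-.05,0,.007),(.1,.055,.007))],0)
def fit(c,f,x0,rad,zmin,prior=3e-3):
    P=c.reshape(-1,3);P=P[np.isfinite(P).all(1)&(P[:,2]>zmin)]
    def loc(x,P):
        c,s=np.cos(x[2]),np.sin(x[2]);q=P-np.array([x[0],x[1],x[3]]);return np.stack([c*q[:,0]+s*q[:,1],-s*q[:,0]+c*q[:,1],q[:,2]],1)
    x=np.array([*x0,0.])
    for lim in (.02,.01,.006):
        Q=P[abs(f(loc(x,P)))<lim]
        x=least_squares(lambda x:np.r_[f(loc(x,Q)),x[3]*2],x,loss="soft_l1",f_scale=.002).x
    return x,len(Q),np.sqrt(np.mean(f(loc(x,Q))**2))
E
python3 - <<'E'
from fit import *
np.set_printoptions(precision=4,suppress=True)
z=np.load("im0.npz")
for k in "ts":
  for y0 in (-.35,0,.35): print(k,"pan",*fit(z[k],pan,(.535,.21,y0),.1,.006))
  print(k,"pan upper",*fit(z[k],pan,(.535,.21,-.1),.1,.07))
  x=fit(z[k],scale,(.637,-.093,.28),.1,.007);print(k,"scale",*x,"seat",x[0][:2]-.12*np.array([np.cos(x[0][2]),np.sin(x[0][2])]))
  x=fit(z[k],hook,x[0][:3],.1,.2);print(k,"hook",*x,"seat",x[0][:2]-.12*np.array([np.cos(x[0][2]),np.sin(x[0][2])]))
E
```

```text
t pan [ 0.5362  0.2092 -0.1804 -0.0031] 563 0.0026422711629306853
t pan [ 0.5362  0.2092 -0.1804 -0.0031] 563 0.002642271162162207
t pan [ 0.5362  0.2092 -0.1804 -0.0031] 563 0.0026422711628584176
t pan upper [ 0.5357  0.2091 -0.1959 -0.0006] 116 0.0013179652969238672
t scale [ 0.6384 -0.0946  0.2759 -0.0013] 1650 0.0023883868215552784 seat [ 0.5229 -0.1272]
t hook [ 0.6431 -0.0927  0.277   0.0044] 191 0.0020869699339435143 seat [ 0.5277 -0.1255]
s pan [ 0.5371  0.2104 -0.176  -0.0013] 942 0.0023449395373977763
s pan [ 0.5371  0.2104 -0.176  -0.0013] 942 0.002344939537384353
s pan [ 0.5371  0.2104 -0.176  -0.0013] 942 0.002344939582073369
s pan upper [ 0.5363  0.211  -0.166   0.001 ] 171 0.0016514344766844528
s scale [ 0.6397 -0.094   0.2644  0.0008] 1407 0.002325755408598104 seat [ 0.5239 -0.1253]
s hook [ 0.6404 -0.0871  0.3163  0.0043] 128 0.0023867714776224075 seat [ 0.5263 -0.1245]
```

The fits agree to about 2 mm: pan at (0.5365, 0.210) with yaw −0.18, and seat at (0.5234, −0.1263) with scale yaw 0.27. I move above the pan, tare the wrist sensor, grasp and lift.

```bash
cat > r.py <<'E'
from h import *
from scipy.spatial.transform import Rotation as R
np.set_printoptions(precision=4,suppress=True)
PAN=np.array([.5366,.2099]);PYAW=-.178
SEAT=np.array([.5234,-.1263]);SYAW=.270
def quat(yaw,flip):
    s=-1 if flip else 1
    y=s*np.array([-np.sin(yaw),np.cos(yaw),0]);z=np.array([0,0,-1.]);x=np.cross(y,z)
    return np.roll(R.from_matrix(np.stack([x,y,z],1)).as_quat(),1)
def force(T=.6):
    F=[]
    for _ in range(int(T/.02)): hold(.02);F.append(state()["ft_force"])
    F=np.array(F);return F.mean(0),F.std(0)
E
python3 - <<'E'
from r import *
for f in (0,1):
    for p,y in (([*PAN,.25],PYAW),([*SEAT,.30],SYAW)): print(f,inverse_kinematics(p,quat(y,f)))
E
```

```text
0 [ 0.3138  0.0396  1.209  -0.      1.893  -1.079 ]
0 [-0.3    -0.0355  1.1942 -0.      1.9828 -2.1408]
1 [ 0.3138  0.0396  1.209  -0.      1.893   2.0626]
1 [-0.3    -0.0355  1.1942 -0.      1.9828  1.0008]
```

Run:
```python
from r import *
q=quat(PYAW,0)
p=state()["ee_pos"]
move_l([p[0],p[1],.40],.3)
move_to([*PAN,.40],q)
move_l([*PAN,.21],.2)
t0=force(.8);print("tare",t0,state()["time"])
np.save("tare.npy",t0[0])
move_l([*PAN,.151],.06)
s=state();print(s["ee_pos"],s["ft_force"],s["time"])
close();hold(.2)
s=state();print(s["ee_pos"],s["ft_force"],s["finger_gap"],s["finger_force"],s["time"])
move_l([*PAN,.176],.05)
f=force(.8);print("held",f,"m",(f[0]-t0[0])/9.81,state()["finger_gap"],state()["time"])
```

```text
tare (array([-0.1019,  0.0187, -0.1036]), array([0.505 , 0.5433, 0.6185])) 5.5417
[0.5369 0.21   0.1517] [-0.419  -0.5235 -0.0845] 6.675
[0.5366 0.2098 0.151 ] [-0.3344 -0.306  -0.3455] 0.01366153111976566 29.998994171619415 8.0
held (array([-0.0594,  0.015 , -5.428 ]), array([0.4286, 0.5183, 0.4919])) m [ 0.0043 -0.0004 -0.5428] 0.013433838065770014 9.3167
```

Run:
```python
from r import *
d=np.array([np.cos(SYAW),np.sin(SYAW)])
move_l([*PAN,.303],.15)
move_l([*(SEAT-.09*d),.303],.15,quat(SYAW,0))
hold(.6)
s=state();print(s["ee_pos"],s["finger_gap"],s["time"])
a=get_image("scene");b=get_image("top")
np.savez("im1.npz",s=cloud(a),t=cloud(b),sf=a["frame"],tf=b["frame"])
x=cv2.resize(a["frame"][110:245,220:400],(400,300),interpolation=2);y=cv2.resize(b["frame"][120:240,240:400],(400,300),interpolation=2)
cv2.imwrite("pics/c1.png",np.hstack([x,y]))
from fit import *
for k,im in (("t",b),("s",a)):
    c=cloud(im)
    f=lambda P:pan(P-np.array([0,0,.152]))
    P=c.copy();P[P[...,2]>.152+.135]=np.nan
    print(k,"pan",*fit(P,f,(s["ee_pos"][0],s["ee_pos"][1],SYAW),.1,.1))
    x=fit(P,scale,(.639,-.0943,.27),.1,.007);print(k,"scale",*x,"seat",x[0][:2]-.12*np.array([np.cos(x[0][2]),np.sin(x[0][2])]))
```

```text
[ 0.4367 -0.1503  0.303 ] 0.013931629785465393 13.5583
t pan [ 0.4385 -0.1506  0.4042  0.0009] 212 0.0020357245023951663
t scale [ 0.6378 -0.095   0.2808 -0.0012] 1325 0.0023432143036807864 seat [ 0.5225 -0.1283]
s pan [ 0.4378 -0.1506  0.2909 -0.0014] 779 0.002262255715952865
s scale [ 0.6393 -0.0931  0.266   0.0007] 1428 0.0023986235959572587 seat [ 0.5235 -0.1247]
```

View pics/c1.png

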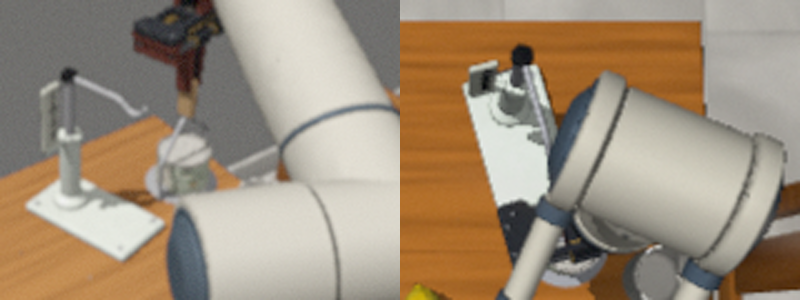

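The pan hangs level and aligned in the hand in the left tile, with the hook tip at (145,112) and the eye clear before it. The refits match the plan within 2 mm. I insert it now and start lowering.

Run:
```python
from r import *
d=np.array([np.cos(SYAW),np.sin(SYAW)])
T=SEAT-.001*d
move_l([*T,.303],.06)
f=force(.4);print("in",f[0],state()["time"])
move_l([*T,.278],.03)
f=force(.4);print("above",f[0],state()["time"])
move_l([*T,.258],.012)
f=force(.6);print("dip15",f[0],state()["ee_pos"],state()["time"])
a=get_image("scene")
cv2.imwrite("pics/c2.png",cv2.resize(a["frame"][110:245,220:400],(720,540),interpolation=2))
```

```text
in [ 0.1423 -0.1363 -5.4573] 15.625
above [-0.1734 -0.0682 -5.4302] 16.9417
dip15 [ 0.0914 -0.1114 -3.4601] [ 0.5225 -0.1266  0.258 ] 19.2583
```

View pics/c2.png

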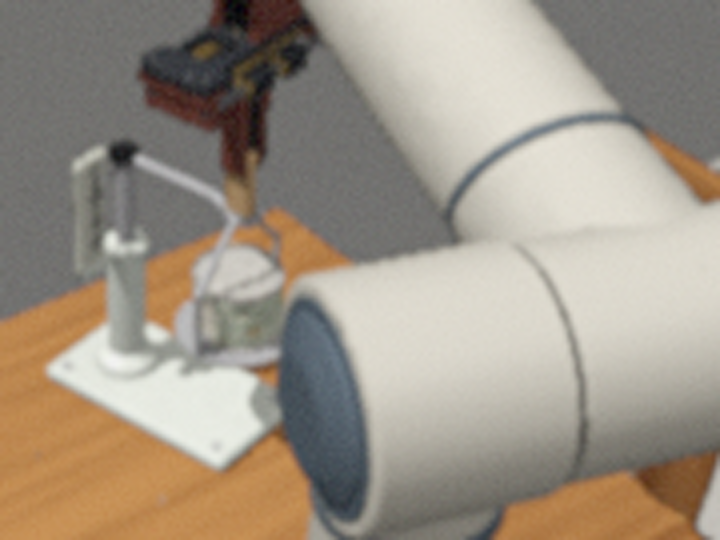

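The eye is on the hook at about (235,215) and the hook is taking load: 2 N at about 16 mm dip, as expected. I continue down to where the wrist load is zero.

Run:
```python
from r import *
T=state()["ee_pos"][:2]
t0=np.load("tare.npy")
Z=[.258];F=[-3.4601]
for i,z in enumerate((.238,.230)):
    move_l([*T,z],.015); f=force(1.2)
    Z.append(state()["ee_pos"][2]);F.append(f[0][2]);print(Z[-1],f[0],state()["time"])
k,c=np.polyfit(Z,F,1); print("k",k,"zero at",(t0[2]-c)/k)
```

```text
0.23801042524383303 [ 0.0568 -0.4896 -1.2482] 21.7917
0.2300118231971812 [ 0.0541 -0.48   -0.3904] 23.475
k -109.86532724014552 zero at 0.22748054966937642
```

Run:
```python
from r import *
T=state()["ee_pos"][:2]; y=np.array([-np.sin(SYAW),np.cos(SYAW)])
t0=np.load("tare.npy")
move_l([*T,.2275],.01)
for s in (0,.001,.002):
    if s: move_l([*(T-s*y),.2275],.005)
    f=force(1.0)[0]-t0; print(s,f,"lat",f[:2]@y,state()["ee_pos"],state()["time"])
    if f[:2]@y>-.15: break
```

```text
0 [ 0.3619 -0.9907 -0.136 ] lat -1.0513023931115966 [ 0.5225 -0.1266  0.2275] 24.7083
0.001 [-0.4376  1.8543 -0.0171] lat 1.9038110560573607 [ 0.5227 -0.1274  0.2275] 25.8917
```

Run:
```python
from r import *
y=np.array([-np.sin(SYAW),np.cos(SYAW)]);t0=np.load("tare.npy")
for i in range(3):
    T=state()["ee_pos"][:2]
    f=force(.8)[0]-t0; l=f[:2]@y; print(f,"lat",l,state()["time"])
    if abs(l)<.3: break
    move_l([*(T+y*l/3000),.2275],.004)
f=force(1.5)[0]-t0; print(f,f[:2]@y,state()["ee_pos"],state()["time"])
```

```text
[-0.6299  2.5219 -0.1149] lat 2.598546432065439 26.5583
[ 0.5091 -1.1061  0.0086] lat -1.2018475857521203 27.6167
[-0.0182  0.6906 -0.0695] lat 0.670409568235008 28.6417
[ 0.3325 -0.4397  0.0731] -0.5125019539008606 [ 0.5226 -0.127   0.2275] 30.1667
```

Run:
```python
from r import *
gripper_open(); hold(.3)
a=get_image("scene")
p=state()["ee_pos"]; move_l([p[0],p[1],.36],.08)
d=np.array([np.cos(SYAW),np.sin(SYAW)])
print(state()["ft_force"],state()["time"])
hold(2)
b=get_image("scene");print(state()["time"])
hold(.3);c=get_image("scene")
cr=lambda f:cv2.resize(f[110:245,220:400],(400,300),interpolation=2)
cv2.imwrite("pics/c3.png",np.hstack([cr(a["frame"]),cr(b["frame"])]))
from fit import *
for im in (a,b,c):
    P=cloud(im);P[P[...,2]>.0765+.17]=np.nan
    print(*fit(P,lambda P:pan(P-np.array([0,0,.0765])),(p[0],p[1],SYAW),.1,.03))
```

```text
[0.4547 0.2153 0.2435] 33.5333
35.5833
[ 0.524  -0.1272  0.2741 -0.0018] 803 0.00242276098453059
[ 0.5239 -0.1269  0.3369 -0.0024] 630 0.0024087705721576418
[ 0.5235 -0.1273  0.3258 -0.0021] 631 0.002540708732238652
```

View pics/c3.png

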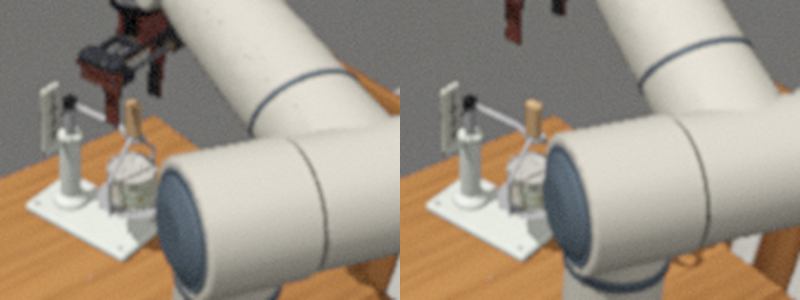

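The pan hangs on the hook with its grip at about (533,118) in the right tile. Its height hasn't changed since release, and the gripper is clear. I'll let it settle briefly and then hand in.

Run:
```python
from r import *
hold(5); print(state()["time"]); print(job_done())
```

```text
40.9333
the job is handed in; nothing more can be done
None
```

The job is handed in at about 41 s: the pan with the tin (about 0.54 kg) hangs by its eye on the scale's hook, dipped about 46 mm, and I let go with close to zero load left on the wrist; I didn't measure hook speed, but the lowering lines averaged 1–1.5 cm/s, the pan held its height after release, and the mug, lemon and spice jar were left alone.

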